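Seat the insert pan in the condiment station

ROBOT

A 6-joint arm with a two-finger parallel gripper is mounted at the origin on the work surface. World frame = base frame: x ahead of the robot, y to its left, z up, the work surface at z = 0. Lengths are in m, angles in rad, forces in N, time in s.
With the tool pointing down it reaches from about 0.225 to 0.875 m from the base axis. Payload 3.4 kg.
Tool frame: the origin (TCP) lies at the very end of the fingers, on their centre line; the grasp point (between the pads) lies 19 mm behind it (grip_depth is the distance from the TCP to the grasp point, in m); x points along the fingers, z is the direction in which the jaws open and shut, and the axes are right-handed (so a half turn about x gives the same grasp; the last joint's range is limited). The gripper opens to 85 mm and grips with 20 to 120 N. Pads are 22 mm wide; open, the fingers measure 114 mm over their backs; the gripper's body (76 mm by 85 mm) begins 54 mm behind the grasp point. The pads swing forward as they close: fully open they stand 13 mm farther back than shut.
Start: joints at [-1.386, 0.276, 1.505, -0, 1.361, -0.121], TCP at [0.173, -0.548, 0.231] pointing down, gripper open.
Joint ranges: [-2.89, 2.89], [-0.75, 2.08], [0.22, 2.7], [-1.18, 4.32], [0.11, 2.71], [-2.7, 2.7]. Speed limits (rad/s): [2.57, 2.57, 3.14, 3.14, 3.14, 3.14].

INTERFACE

Orientations are given as a unit quaternion [w, x, y, z].
In Python, from rig import get_state, get_image, sign_off, grip_depth gives the robot as it stands. The module is installed in compiled form; this text tells all that it offers.
- The arm moves only by the tool arm_command, never from a script. Its argument "series" is a list of rows, each an object with "dp": the shift along the tool's x, y, z scaled (see below), a list of three; "angular": the turn, a rotation vector about the tool's x, y, z scaled (see below), a list of three; "gripper": the finger opening in mm, from 0 to 85.4. A call has exactly 8 rows; each row shifts and turns the pose as measured when the row begins, along the tool's axes as they then stand; what a row does not reach is not made up. The controller multiplies each number of a shift by 0.12 m and each number of a turn by 90 degrees. A row lasts 1/8 s, in which the tool goes at most 62.5 mm and 10.7 degrees, less where a joint would pass 70% of its speed; a pose out of reach is approached as far as the arm can. A call with a number of a shift or a turn outside -1 to 1 is refused whole. A call with a gripper value outside its range is refused whole. The fingers move at their own pace and stop on an object; "grip_force" is the grip in N (left out, the last holds). Time passes only in rows, so rows that do not move let the fingers close, or fill a call up. It gives the time, the measured TCP pose, the force and the opening at its end, in the units of the state.
- get_state(): the state, without advancing time (a new reading comes with each control period).
- get_image(name): name is "side" or "top" or "wrist"; returns a dict with "image" (480x640x3 uint8, blue, green, red), "depth" (480x640 float32, m along the optical axis (not along the pixel's ray), 0 where there is no reading), "mtx" (3x3 intrinsics, pixels), "view" (4x4, takes a point from world to camera coordinates); the wrist camera has in their place "mount" (4x4, takes a point from camera to tool coordinates, whose origin is the TCP and whose axes are the tool frame's). Camera axes: x right, y up, looking along -z (the intrinsics and any distortion apply to the point x, -y, -z); pixel columns grow to the right and rows downward; lengths in m; the calibration is good to about 2 mm. A picture is of the moment at which its call begins: read the wrist's pose just before it.
- sign_off(): hands the job in, once; it reports no verdict.
The state is a dict: "clock": time; "qpos": joint angles; "qd": joint speeds; "effort": joint torques, N m; "position": TCP position; "ee_rot": TCP orientation; "contact_force": force on the tool from outside, world axes, zero at the start; "moment": the same for the moment, N m; "width": finger opening in m.
Only numpy, scipy, OpenCV 4.12 (cv2) and the standard library are available. Lean on these libraries where they do the work, as an engineer would, in place of code of your own. Each camera call takes 0.05 s, during which the arm holds its last target. There are 200 camera calls.

TASK

Take the small lidded oblong steel insert pan from the table, set it in the empty well of the grey condiment station with its long side along the well's, and press it down until its rim lies flat and flush on the station's top. Leave the longer lidded pan where it is, and let go of the small pan when it is home.

Things in the scene. Friction and masses are not known exactly. Their poses are not given: they have to be found in the camera images.
- pan: Oblong steel insert pan with fixed lid, 0.25 kg. Origin: centre of underside; x along its long side, z up. Tapered: 64 x 44 mm (x, y) at the foot, 76 x 56 at 45 mm up, where the rim begins: 116 x 96, 4 mm thick. Lid top 55 mm up. On its centre a solid black bar grip 44 mm long (x), 18 wide (y), 32 high, its top 87 mm over the origin.
- well (a point): Centre of the empty well's mouth, level with the top of the fixed grey station (145 x 265 mm, 75 high); x along the well's long side, z up. Opening 94 x 74 mm (x, y): the pan fits either way round, 9 mm spare each side. Pan home: rim's underside on the station's top, its origin 45 mm below this point. An identical pan sits flush in the next well, 124 mm along +y.
- lift_plate (a joint): Stiff black plate inside the well, travel in m: 0 = raised, 31 mm below the mouth; grows to 0.016 as pushed down. Starts at 0 to 0.003, so a pan just set in stands 11 to 14 mm proud. It sinks slowly under a push of 9 to 13 N (about 14 mm when the pan is home), not under the pan's weight, and stays where left.
- long_pan: A lookalike that is not wanted: same make of lidded pan, same bar grip and height, but longer (rim 172 x 96 mm). Origin: centre of underside, x along its long side. It stands on the table and stays there.
Mind the look-alikes: they are no part of the job. What is shaped like the pan but red or turquoise is not meant.

How it is judged:
By the outcome, as a careful person would: the job done as asked, in the order asked, and still so for the second after the job is handed in, with the robot touching nothing.
It also fails if it takes over 42 s, if anything falls off the work surface, if the arm or the gripper's body presses on something with over 40 N, if the wrist force passes 120 N, or if a joint passes its speed limit or range.

## Working session

There is one attempt and no reset: what is moved stays moved. The work goes in short steps, Python scripts to look and compute and a tool call to move; the robot and the scene stay as the last step left them, time stands still between calls to the robot, and variables do not carry over. Pictures are saved under pics/ and viewed, about 8 in all and at most 12, crops included, and the job is handed in when it is done.

Besides the shell and the picture viewer there is one more tool, called as name(argument=value, ...) on one line, values as JSON. arm_command: Moves the arm, as the interface text tells. Its arguments: {"type":"object","properties":{"series":{"type":"array","items":{"type":"object","properties":{"dp":{"type":"array","items":{"type":"number"}},"angular":{"type":"array","items":{"type":"number"}},"gripper":{"type":"number"}}}},"grip_force":{"type":"number"}},"required":["series"]}

```bash
mkdir -p pics; cat > h.py <<'E'
import numpy as np, cv2
from rig import get_state, get_image
from scipy.spatial.transform import Rotation as R
def cloud(name):
    s=get_state(); d=get_image(name); K=d["mtx"]; z=d["depth"]
    v,u=np.mgrid[0:480,0:640]
    P=np.stack([(u-K[0,2])/K[0,0]*z,-(v-K[1,2])/K[1,1]*z,-z],-1)
    if name=="wrist":
        q=s["ee_rot"]; T=np.eye(4); T[:3,:3]=R.from_quat([q[1],q[2],q[3],q[0]]).as_matrix(); T[:3,3]=s["position"]
        T=T@d["mount"]
    else: T=np.linalg.inv(d["view"])
    return d, P@T[:3,:3].T+T[:3,3], z>0
def tool():
    s=get_state(); q=s["ee_rot"]; return s,R.from_quat([q[1],q[2],q[3],q[0]]).as_matrix()
E
python3 - <<'E'
from h import *
s,M=tool(); print(s); print(M)
for n in("top","side"):
    d,P,ok=cloud(n); cv2.imwrite(f"pics/{n}0.png",d["image"]); np.savez(f"{n}0.npz",P=P,ok=ok)
    print(d["mtx"],[k for k in d])
E
```

```text
{'clock': 0.0, 'qpos': array([-1.38602077e+00,  2.76599642e-01,  1.50615993e+00,  2.16164963e-06,
        1.36069598e+00, -1.20992414e-01]), 'qd': array([ 0.00159453,  0.00125842,  0.00014082, -0.00053087,  0.00033787,
       -0.001062  ]), 'effort': array([-3.16898866e-05, -4.16776872e+01, -2.45804805e+01, -1.02830209e-04,
        1.08914904e-02, -6.22698224e-06]), 'position': array([ 0.17298948, -0.54779423,  0.23042639]), 'ee_rot': array([ 0.56983238,  0.41847457,  0.57079203, -0.41757221]), 'contact_force': array([ 0.93187906, -0.60150396, -0.57035384]), 'moment': array([-0.01878834,  0.0545435 ,  0.03940044]), 'width': 0.08571221372795695}
[[-3.40184914e-04  9.53616230e-01  3.01024865e-01]
 [ 1.83157742e-03  3.01024972e-01 -9.53614498e-01]
 [-9.99998265e-01  2.26945081e-04 -1.84902611e-03]]
[[513.78415588   0.         324.00542232]
 [  0.         513.78415588 244.14958258]
 [  0.           0.           1.        ]] ['image', 'depth', 'mtx', 'view']
[[474.2823552    0.         327.0688209 ]
 [  0.         474.2823552  230.16436215]
 [  0.           0.           1.        ]] ['image', 'depth', 'mtx', 'view']
```

View pics/top0.png

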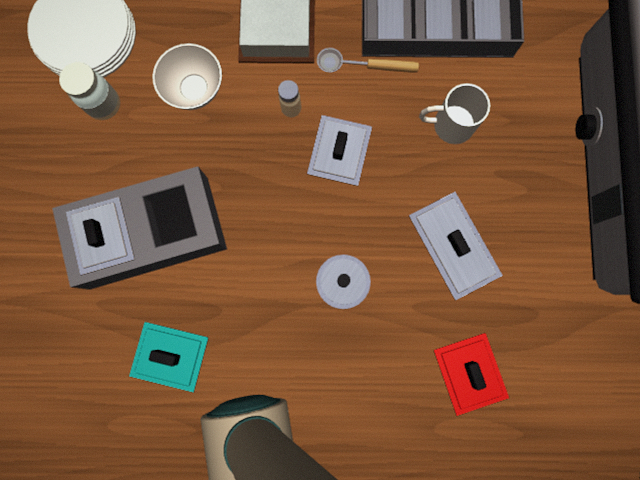

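View pics/side0.png

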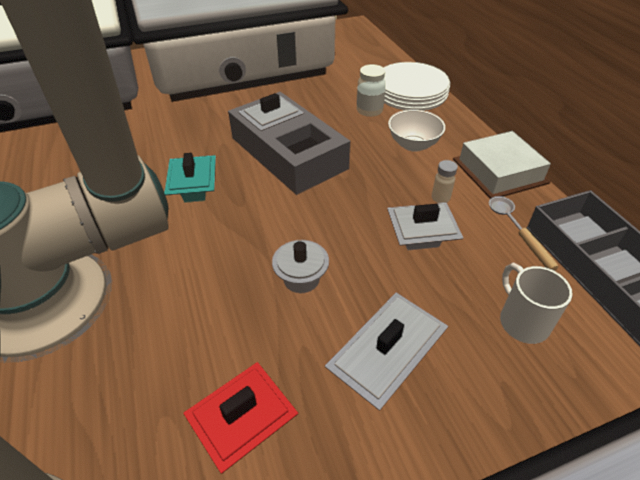

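Top view, candidates for the pan: steel oblong at (340,150); long steel pan (456,245); round steel (343,281); turquoise (168,357); red (471,374); the seated twin (100,234). By the description (116 x 96 steel rim, bar grip), it should be (340,150), and the empty well is at (170,216). Next I'll measure both and check a crop.

```bash
python3 - <<'E'
from h import *
f=np.load("top0.npz");P=f["P"];ok=f["ok"];im=cv2.imread("pics/top0.png")
def box(n,c,r,z0,z1,ex=None):
    u0,v0=c; m=np.zeros((480,640),bool); m[v0-r:v0+r,u0-r:u0+r]=1
    m&=ok&(P[...,2]>z0)&(P[...,2]<z1)
    k,l,st,_=cv2.connectedComponentsWithStats(m.astype(np.uint8)); m=l==1+np.argmax(st[1:,4])
    q=P[m]; b=cv2.minAreaRect((q[:,:2]*1000).astype(np.float32)); print(n,b,"z",np.median(q[:,2]),len(q))
for n,c in dict(pan=(340,150),long=(456,245),twin=(95,234),red=(471,374),turq=(168,357)).items():
    h=.075-.045 if n=="twin" else 0
    box(n+" rim",c,60 if n!="twin" else 40,.04+h,.095+h) if n!="twin" else box(n+" rim",c,55,.0765,.09)
    box(n+" grip",c,25,.07+h,.095+h)
box("station",(140,228),90,.06,.082)
box("well",(170,216),35,-.02,.066)
g=im[110:270,30:230]; h=im[100:200,290:390]
cv2.imwrite("pics/crop.png",np.hstack([cv2.resize(g,(500,400)),cv2.resize(h,(300,300)).copy() if 0 else cv2.resize(h,(300,400))]))
print(P[216,170],P[150,305],P[216,200])
E
```

```text
pan rim ((670.320068359375, -106.10999298095703), (96.17668151855469, 116.86136627197266), 76.85004425048828) z 0.053508922799208825 3176
pan grip ((670.4228515625, -106.34324645996094), (18.095645904541016, 45.170066833496094), 76.99295043945312) z 0.0856513157920123 270
long rim ((495.0507507324219, -313.5116882324219), (172.0604248046875, 97.16344451904297), 27.51582908630371) z 0.05364236991983351 5123
long grip ((494.9420166015625, -312.9570617675781), (42.883087158203125, 18.795551300048828), 27.33787727355957) z 0.08547673399061828 313
twin rim ((503.1813659667969, 309.4775390625), (123.58637237548828, 102.14948272705078), 15.400336265563965) z 0.08334265700117727 3111
twin grip ((502.9983825683594, 310.66680908203125), (44.062278747558594, 20.719738006591797), 15.915105819702148) z 0.11552901510387092 371
red rim ((270.9267578125, -334.65155029296875), (116.63308715820312, 96.74093627929688), 18.66914176940918) z 0.05360245534056918 3848
red grip ((271.2084655761719, -334.0934753417969), (44.518760681152344, 18.70053482055664), 18.207115173339844) z 0.08563110989268236 356
turq rim ((295.663818359375, 189.25180053710938), (116.8107681274414, 96.07793426513672), 77.09503936767578) z 0.0537832246429496 3768
turq grip ((295.7492370605469, 188.8635711669922), (45.94057846069336, 18.377229690551758), 76.7839126586914) z 0.08568212664231145 337
station ((521.5845947265625, 252.26795959472656), (146.93211364746094, 267.09716796875), 17.173526763916016) z 0.07457599049701613 8144
well ((541.4080810546875, 195.36959838867188), (93.0549545288086, 71.9718246459961), 16.11933135986328) z 0.041345905693523144 2089
[0.54544445 0.20171752 0.04209116] [ 6.85437544e-01 -4.00953169e-02  5.28063778e-04] [0.53962263 0.13921753 0.07359437]
```

View pics/crop.png

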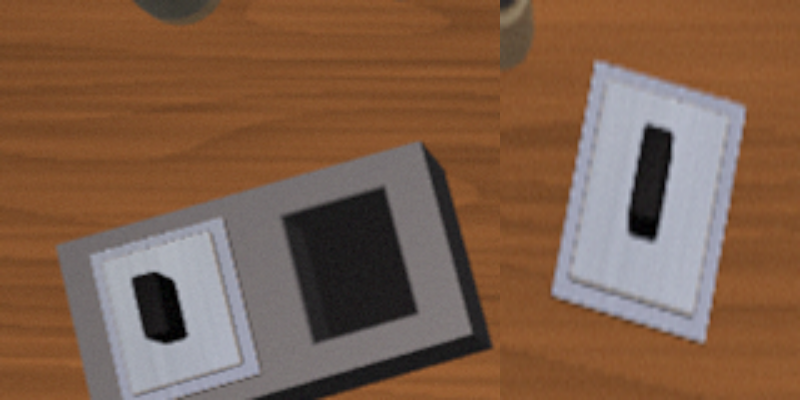

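The right crop shows a steel pan with a two-step rim and a bar grip running up-right. Its measured rim is 116.9 x 96 mm, so it is the wanted pan. The left crop shows the empty well's mouth, corners about (283,215)–(415,313), with the twin to its left. Next I'll plan the moves.

```bash
cat >> h.py <<'E'
def plan(pos,yaw_deg,n,level=True):
    "rows from the present pose to pos with jaw axis (tool z) at world yaw, tool down; prints series numbers"
    s,M=tool(); p=np.array(s["position"]); a=np.radians(yaw_deg)
    z=np.array([np.cos(a),np.sin(a),0]); x=np.array([0,0,-1.]); T=np.stack([x,np.cross(z,x),z],1)
    rv=R.from_matrix(M.T@T).as_rotvec(); d=(np.array(pos)-p)/n
    print("t",round(s["clock"],2),"pos",p.round(4),"F",s["contact_force"].round(1),"w",round(s["width"],4),"to go",(np.array(pos)-p).round(4),"rv deg",np.degrees(rv).round(2),"yaw",np.degrees(np.arctan2(M[1,2],M[0,2])).round(2),flush=True)
    for i in range(n):
        Mi=M@R.from_rotvec(rv*i/n).as_matrix(); print((Mi.T@d/.12).round(3).tolist(),(np.degrees(rv)/n/90).round(3).tolist())
E
python3 -c "
from h import *
plan([.6703,-.1063,.2],-103.1,16)"
```

```text
t 0.1 pos [ 0.173  -0.5479  0.2305] F [-0.2 -0.2  0.1] w 0.0855 to go [ 0.4973  0.4416 -0.0305] rv deg [ 3.062e+01 -9.000e-02  1.000e-02] yaw -72.48
[0.016, 0.316, -0.141] [0.021, -0.0, 0.0]
[0.016, 0.311, -0.152] [0.021, -0.0, 0.0]
[0.016, 0.306, -0.162] [0.021, -0.0, 0.0]
[0.016, 0.3, -0.172] [0.021, -0.0, 0.0]
[0.016, 0.295, -0.182] [0.021, -0.0, 0.0]
[0.016, 0.288, -0.192] [0.021, -0.0, 0.0]
[0.016, 0.282, -0.201] [0.021, -0.0, 0.0]
[0.016, 0.275, -0.211] [0.021, -0.0, 0.0]
[0.016, 0.268, -0.22] [0.021, -0.0, 0.0]
[0.016, 0.26, -0.229] [0.021, -0.0, 0.0]
[0.016, 0.252, -0.237] [0.021, -0.0, 0.0]
[0.016, 0.244, -0.245] [0.021, -0.0, 0.0]
[0.016, 0.236, -0.254] [0.021, -0.0, 0.0]
[0.016, 0.227, -0.261] [0.021, -0.0, 0.0]
[0.016, 0.219, -0.269] [0.021, -0.0, 0.0]
[0.016, 0.209, -0.276] [0.021, -0.0, 0.0]
```

arm_command(series=[{"dp": [0, 0.32, -0.14], "angular": [0.02, 0, 0], "gripper": 85}, {"dp": [0, 0.31, -0.15], "angular": [0.02, 0, 0], "gripper": 85}, {"dp": [0, 0.31, -0.16], "angular": [0.02, 0, 0], "gripper": 85}, {"dp": [0, 0.3, -0.17], "angular": [0.02, 0, 0], "gripper": 85}, {"dp": [0, 0.295, -0.18], "angular": [0.02, 0, 0], "gripper": 85}, {"dp": [0, 0.29, -0.19], "angular": [0.02, 0, 0], "gripper": 85}, {"dp": [0, 0.28, -0.2], "angular": [0.02, 0, 0], "gripper": 85}, {"dp": [0, 0.275, -0.21], "angular": [0.02, 0, 0], "gripper": 85}])

```text
clock: 1.1
position: [0.4267, -0.3224, 0.2269]
ee_rot: [0.507, 0.491, 0.512, -0.489]
contact_force: [-0.2, -0.2, -0.2]
width: 0.0848
```

```bash
python3 -c "
from h import *
plan([.6703,-.1063,.18],-103.1,8)"
```

```text
t 1.1 pos [ 0.4267 -0.3224  0.2269] F [-0.2 -0.2 -0.2] w 0.0848 to go [ 0.2436  0.2161 -0.0469] rv deg [15.36 -0.37  0.24] yaw -87.74
[0.049, 0.263, -0.215] [0.021, -0.001, 0.0]
[0.049, 0.255, -0.223] [0.021, -0.001, 0.0]
[0.049, 0.248, -0.232] [0.021, -0.001, 0.0]
[0.049, 0.24, -0.24] [0.021, -0.001, 0.0]
[0.049, 0.231, -0.248] [0.021, -0.001, 0.0]
[0.049, 0.223, -0.256] [0.021, -0.001, 0.0]
[0.049, 0.214, -0.263] [0.021, -0.001, 0.0]
[0.049, 0.205, -0.27] [0.021, -0.001, 0.0]
```

arm_command(series=[{"dp": [0.05, 0.263, -0.215], "angular": [0.021, 0, 0], "gripper": 60}, {"dp": [0.05, 0.255, -0.223], "angular": [0.021, 0, 0], "gripper": 60}, {"dp": [0.05, 0.248, -0.232], "angular": [0.021, 0, 0], "gripper": 60}, {"dp": [0.05, 0.24, -0.24], "angular": [0.021, 0, 0], "gripper": 60}, {"dp": [0.05, 0.231, -0.248], "angular": [0.021, 0, 0], "gripper": 60}, {"dp": [0.05, 0.223, -0.256], "angular": [0.021, 0, 0], "gripper": 60}, {"dp": [0.05, 0.214, -0.263], "angular": [0.021, 0, 0], "gripper": 60}, {"dp": [0.05, 0.205, -0.27], "angular": [0.021, 0, 0], "gripper": 60}])

```text
clock: 2.1
position: [0.6764, -0.0976, 0.1743]
ee_rot: [-0.434, -0.554, -0.443, 0.555]
contact_force: [-0.5, -1.2, -0.1]
width: 0.0597
```

```bash
python3 - <<'E'
from h import *
plan([.6703,-.1063,.061],-103.1,6)
d,P,ok=cloud("wrist"); cv2.imwrite("pics/w1.png",d["image"])
m=ok&(P[...,2]>.07)&(P[...,2]<.095)&(np.hypot(P[...,0]-.67,P[...,1]+.106)<.04)
print(m.sum(), cv2.minAreaRect((P[m][:,:2]*1000).astype(np.float32)) if m.sum()>5 else 0)
m=ok&(P[...,2]>.04)&(P[...,2]<.095)&(np.hypot(P[...,0]-.67,P[...,1]+.106)<.09)
print(m.sum(), cv2.minAreaRect((P[m][:,:2]*1000).astype(np.float32)) if m.sum()>5 else 0)
E
```

```text
t 2.1 pos [ 0.6764 -0.0976  0.1743] F [-0.5 -1.2 -0.1] w 0.0597 to go [-0.0061 -0.0087 -0.1133] rv deg [-0.23 -0.31  0.61] yaw -103.33
[0.157, -0.004, 0.015] [-0.0, -0.001, 0.001]
[0.157, -0.004, 0.014] [-0.0, -0.001, 0.001]
[0.157, -0.004, 0.014] [-0.0, -0.001, 0.001]
[0.157, -0.005, 0.014] [-0.0, -0.001, 0.001]
[0.157, -0.005, 0.014] [-0.0, -0.001, 0.001]
[0.157, -0.005, 0.014] [-0.0, -0.001, 0.001]
1773 ((671.2996215820312, -105.41510772705078), (17.84003448486328, 44.004905700683594), 76.71708679199219)
18330 ((670.7456665039062, -105.1419677734375), (96.23683166503906, 116.48217010498047), 76.85216522216797)
```

View pics/w1.png

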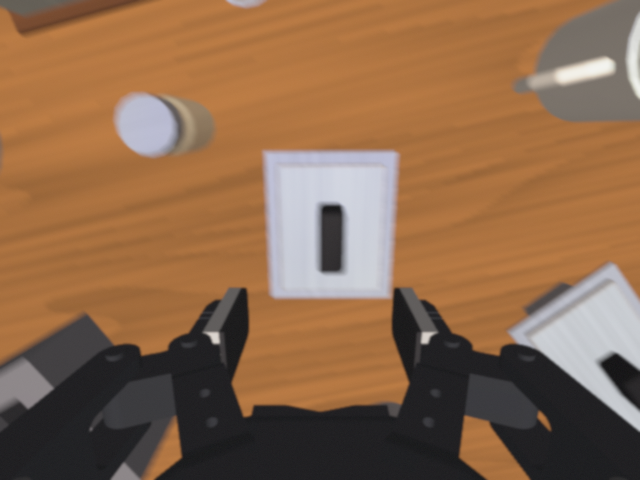

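The wrist view shows the steel pan with its bar at (331,238), aligned with the jaws, and clear space around it. It agrees with the top view to about 1 mm, so I'll descend.

arm_command(series=[{"dp": [0, -0.035, 0.075], "angular": [0, 0, 0.006], "gripper": 60}, {"dp": [0.15, 0, 0], "angular": [0, 0, 0], "gripper": 60}, {"dp": [0.2, 0, 0], "angular": [0, 0, 0], "gripper": 60}, {"dp": [0.2, 0, 0], "angular": [0, 0, 0], "gripper": 60}, {"dp": [0.2, 0, 0], "angular": [0, 0, 0], "gripper": 60}, {"dp": [0.08, 0, 0], "angular": [0, 0, 0], "gripper": 60}, {"dp": [0.03, 0, 0], "angular": [0, 0, 0], "gripper": 60}, {"dp": [0, 0, 0], "angular": [0, 0, 0], "gripper": 60}])

```text
clock: 3.15
position: [0.6687, -0.1056, 0.0669]
ee_rot: [0.437, 0.557, 0.44, -0.553]
contact_force: [-1.2, 0.1, 0.2]
width: 0.06
```

```bash
python3 -c "
from h import *
plan([.671,-.1057,.061],-103.2,1)"
```

```text
t 3.15 pos [ 0.6687 -0.1056  0.0669] F [-1.2  0.1  0.2] w 0.06 to go [ 0.0023 -0.0001 -0.0059] rv deg [-0.16 -0.43  0.04] yaw -103.36
[0.05, 0.019, -0.003] [-0.002, -0.005, 0.0]
```

arm_command(series=[{"dp": [0.04, 0.019, -0.003], "angular": [-0.002, -0.005, 0], "gripper": 60}, {"dp": [0, 0, 0], "angular": [0, 0, 0], "gripper": 20}, {"dp": [0, 0, 0], "angular": [0, 0, 0], "gripper": 10}, {"dp": [0, 0, 0], "angular": [0, 0, 0], "gripper": 10}, {"dp": [0, 0, 0], "angular": [0, 0, 0], "gripper": 10}, {"dp": [0, 0, 0], "angular": [0, 0, 0], "gripper": 10}, {"dp": [0, 0, 0], "angular": [0, 0, 0], "gripper": 10}, {"dp": [0, 0, 0], "angular": [0, 0, 0], "gripper": 10}], grip_force=70)

```text
clock: 4.15
position: [0.6728, -0.106, 0.0642]
ee_rot: [0.441, 0.554, 0.438, -0.553]
contact_force: [0.7, 0.1, 0.8]
width: 0.0169
```

```bash
python3 -c "
from h import *
plan([.671,-.1057,.18],-103.2,4)"
```

```text
t 4.15 pos [ 0.6728 -0.106   0.0642] F [0.7 0.1 0.8] w 0.0169 to go [-0.0018  0.0003  0.1158] rv deg [ 0.06  0.07 -0.22] yaw -103.14
[-0.241, -0.003, 0.0] [0.0, 0.0, -0.001]
[-0.241, -0.003, 0.0] [0.0, 0.0, -0.001]
[-0.241, -0.003, 0.0] [0.0, 0.0, -0.001]
[-0.241, -0.004, 0.0] [0.0, 0.0, -0.001]
```

arm_command(series=[{"dp": [-0.08, 0, 0], "angular": [0, 0, 0], "gripper": 10}, {"dp": [-0.2, 0, 0], "angular": [0, 0, 0], "gripper": 10}, {"dp": [-0.25, 0, 0], "angular": [0, 0, 0], "gripper": 10}, {"dp": [-0.25, 0, 0], "angular": [0, 0, 0], "gripper": 10}, {"dp": [-0.2, 0, 0], "angular": [0, 0, 0], "gripper": 10}, {"dp": [-0.06, 0, 0], "angular": [0, 0, 0], "gripper": 10}, {"dp": [0, 0, 0], "angular": [0, 0, 0], "gripper": 10}, {"dp": [0, 0, 0], "angular": [0, 0, 0], "gripper": 10}])

```text
clock: 5.15
position: [0.6695, -0.1046, 0.1904]
ee_rot: [-0.438, -0.553, -0.441, 0.555]
contact_force: [-0.3, -0.1, -2.9]
width: 0.0168
```

```bash
python3 - <<'E'
from h import *
plan([.540,.193,.19],-73.8,16)
d,P,ok=cloud("side"); m=ok&(np.hypot(P[...,0]-.67,P[...,1]+.106)<.1)
z=P[m][:,2]; print(np.histogram(z,bins=np.arange(-.01,.26,.02)))
E
```

```text
t 5.15 pos [ 0.6695 -0.1046  0.1904] F [-0.3 -0.1 -2.9] w 0.0168 to go [-0.1295  0.2976 -0.0004] rv deg [-29.34  -0.06   0.29] yaw -103.14
[0.001, -0.101, -0.136] [-0.02, -0.0, 0.0]
[0.001, -0.097, -0.139] [-0.02, -0.0, 0.0]
[0.001, -0.092, -0.142] [-0.02, -0.0, 0.0]
[0.001, -0.087, -0.145] [-0.02, -0.0, 0.0]
[0.001, -0.083, -0.147] [-0.02, -0.0, 0.0]
[0.001, -0.078, -0.15] [-0.02, -0.0, 0.0]
[0.0, -0.073, -0.152] [-0.02, -0.0, 0.0]
[0.0, -0.068, -0.155] [-0.02, -0.0, 0.0]
[0.0, -0.063, -0.157] [-0.02, -0.0, 0.0]
[0.0, -0.058, -0.159] [-0.02, -0.0, 0.0]
[0.0, -0.053, -0.16] [-0.02, -0.0, 0.0]
[0.0, -0.048, -0.162] [-0.02, -0.0, 0.0]
[0.0, -0.043, -0.164] [-0.02, -0.0, 0.0]
[0.0, -0.038, -0.165] [-0.02, -0.0, 0.0]
[0.0, -0.032, -0.166] [-0.02, -0.0, 0.0]
[0.0, -0.027, -0.167] [-0.02, -0.0, 0.0]
(array([6278,    0,    0,    0,    0,    0,   56,  316,   18, 2215,  274,
        263,  259]), array([-0.01,  0.01,  0.03,  0.05,  0.07,  0.09,  0.11,  0.13,  0.15,
        0.17,  0.19,  0.21,  0.23,  0.25]))
```

The pan is lifted: 2.5–3 N of weight, and nothing left standing on the table there. Now I'll carry it.

arm_command(series=[{"dp": [0, -0.1, -0.136], "angular": [-0.02, 0, 0], "gripper": 10}, {"dp": [0, -0.097, -0.139], "angular": [-0.02, 0, 0], "gripper": 10}, {"dp": [0, -0.092, -0.142], "angular": [-0.02, 0, 0], "gripper": 10}, {"dp": [0, -0.087, -0.145], "angular": [-0.02, 0, 0], "gripper": 10}, {"dp": [0, -0.083, -0.147], "angular": [-0.02, 0, 0], "gripper": 10}, {"dp": [0, -0.078, -0.15], "angular": [-0.02, 0, 0], "gripper": 10}, {"dp": [0, -0.073, -0.152], "angular": [-0.02, 0, 0], "gripper": 10}, {"dp": [0, -0.068, -0.155], "angular": [-0.02, 0, 0], "gripper": 10}])

```text
clock: 6.2
position: [0.5981, 0.0553, 0.1893]
ee_rot: [0.507, 0.489, 0.513, -0.491]
contact_force: [-0.4, -0.4, -2.5]
width: 0.0164
```

```bash
python3 - <<'E'
from h import *
plan([.540,.193,.19],-73.8,7)
E
```

```text
t 6.2 pos [0.5981 0.0553 0.1893] F [-0.4 -0.4 -2.5] w 0.0164 to go [-0.0581  0.1377  0.0007] rv deg [-13.93  -0.28   0.48] yaw -87.73
[0.0, -0.063, -0.167] [-0.022, -0.0, 0.001]
[0.0, -0.057, -0.169] [-0.022, -0.0, 0.001]
[-0.0, -0.051, -0.171] [-0.022, -0.0, 0.001]
[-0.0, -0.045, -0.172] [-0.022, -0.0, 0.001]
[-0.0, -0.039, -0.174] [-0.022, -0.0, 0.001]
[-0.001, -0.033, -0.175] [-0.022, -0.0, 0.001]
[-0.001, -0.027, -0.176] [-0.022, -0.0, 0.001]
```

```bash
python3 - <<'E'
from h import *
d,P,ok=cloud("wrist"); cv2.imwrite("pics/w2.png",d["image"])
c=np.array([.540,.193]); a=np.radians(16.2); A=np.array([[np.cos(a),np.sin(a)],[-np.sin(a),np.cos(a)]])
def edges(P,ok,nm):
    q=(P[...,:2]-c)@A.T; top=ok&(abs(P[...,2]-.0745)<.006)
    o=[]
    for s,ax in((1,0),(-1,0),(1,1),(-1,1)):   # opening edge: top points nearest the centre in a strip
        m=top&(abs(q[...,1-ax])<.02)&(s*q[...,ax]>.015)&(s*q[...,ax]<.075); v=s*q[...,ax][m]
        o.append((round(float(np.percentile(v,1))*1000,1),len(v)) if len(v) else None)
    print(nm,"+x -x +y -y mm",o,"topz",np.median(P[...,2][top]))
edges(P,ok,"wrist"); f=np.load("top0.npz"); edges(f["P"],f["ok"],"top"); f=np.load("side0.npz"); edges(f["P"],f["ok"],"side")
E
```

```text
wrist +x -x +y -y mm [(47.3, 1846), (46.2, 383), (36.7, 2483), (36.9, 1609)] topz 0.07567914223621694
top +x -x +y -y mm [(45.8, 346), (48.0, 348), (35.9, 512), (37.8, 431)] topz 0.07468497572509147
side +x -x +y -y mm [(43.9, 144), (49.5, 143), (34.7, 217), (39.2, 212)] topz 0.0743437393467089
```

View pics/w2.png

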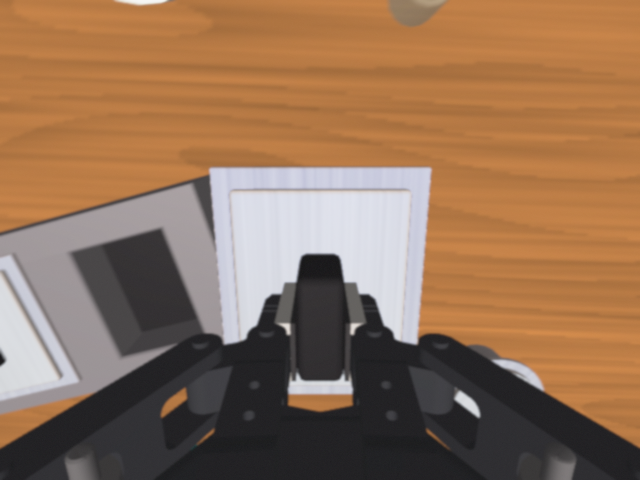

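The wrist view shows the pan held square at bar (320,320), and the well's mouth at (140,290). The edges confirm a well centre of about (0.540, 0.193), and the pan sits about 2 mm behind the TCP.

arm_command(series=[{"dp": [0, -0.063, -0.167], "angular": [-0.022, 0, 0.001], "gripper": 10}, {"dp": [0, -0.057, -0.169], "angular": [-0.022, 0, 0.001], "gripper": 10}, {"dp": [0, -0.051, -0.171], "angular": [-0.022, 0, 0.001], "gripper": 10}, {"dp": [0, -0.045, -0.172], "angular": [-0.022, 0, 0.001], "gripper": 10}, {"dp": [0, -0.038, -0.172], "angular": [-0.022, 0, 0.001], "gripper": 10}, {"dp": [0, -0.025, -0.172], "angular": [-0.022, 0, 0.001], "gripper": 10}, {"dp": [0, -0.015, -0.1], "angular": [-0.022, 0, 0.001], "gripper": 10}, {"dp": [0, 0, 0], "angular": [0, 0, 0], "gripper": 10}])

```text
clock: 7.25
position: [0.5387, 0.1951, 0.1908]
ee_rot: [0.569, 0.422, 0.57, -0.417]
contact_force: [0.5, -0.2, -2.6]
width: 0.0167
```

```bash
python3 - <<'E'
from h import *
plan([.5415,.193,.14],-73.8,1)
d,P,ok=cloud("wrist")
s,M=tool(); z=s["position"][2]
q=P[ok&(abs(P[...,2]-(z-.064+.052))<.012)&(np.hypot(P[...,0]-.54,P[...,1]-.193)<.09)]
print("lid/rim",cv2.minAreaRect((q[:,:2]*1000).astype(np.float32)),np.median(q[:,2])-z)
A=np.c_[q[:,:2]-q[:,:2].mean(0),np.ones(len(q))]; k=abs(q[:,2]-np.median(q[:,2]))<.004
print("tilt deg",np.degrees(np.linalg.lstsq(A[k],q[k,2],rcond=None)[0][:2]))
E
```

```text
t 7.25 pos [0.5387 0.1951 0.1908] F [ 0.5 -0.2 -2.6] w 0.0167 to go [ 0.0028 -0.0021 -0.0508] rv deg [ 1.06 -0.35 -0.24] yaw -72.74
[0.423, 0.016, 0.026] [0.012, -0.004, -0.003]
lid/rim ((536.8612060546875, 195.14266967773438), (116.26055908203125, 96.53005981445312), 17.416902542114258) -0.009087782164377917
tilt deg [-0.20168486  0.16219734]
```

arm_command(series=[{"dp": [0, 0.017, 0.027], "angular": [0.013, -0.002, -0.002], "gripper": 10}, {"dp": [0, 0, 0], "angular": [0, 0, 0], "gripper": 10}, {"dp": [0.1, 0, 0], "angular": [0, 0, 0], "gripper": 10}, {"dp": [0.15, 0, 0], "angular": [0, 0, 0], "gripper": 10}, {"dp": [0.15, 0, 0], "angular": [0, 0, 0], "gripper": 10}, {"dp": [0.08, 0, 0], "angular": [0, 0, 0], "gripper": 10}, {"dp": [0, 0, 0], "angular": [0, 0, 0], "gripper": 10}, {"dp": [0, 0, 0], "angular": [0, 0, 0], "gripper": 10}])

```text
clock: 8.3
position: [0.5434, 0.1887, 0.1291]
ee_rot: [0.563, 0.427, 0.564, -0.427]
contact_force: [0.9, 0.2, -2.2]
width: 0.017
```

```bash
cat > chk.py <<'E'
from h import *
plan([.5415,.193,.094],-73.8,1)
for n in("wrist","top"):
    d,P,ok=cloud(n); z=tool()[0]["position"][2]
    if n=="wrist":
        q=P[ok&(abs(P[...,2]-(z-.064+.052))<.008)&(np.hypot(P[...,0]-.54,P[...,1]-.193)<.085)]
        if z<.112: q=q[q[:,2]>.0768]
        print("lid/rim",cv2.minAreaRect((q[:,:2]*1000).astype(np.float32)),np.median(q[:,2])-z)
        k=abs(q[:,2]-np.median(q[:,2]))<.003; A=np.c_[q[:,:2]-q[:,:2].mean(0),np.ones(len(q))]
        print("tilt deg",np.degrees(np.linalg.lstsq(A[k],q[k,2],rcond=None)[0][:2]),"lid z",np.median(q[:,2]))
    
E
python3 chk.py
```

```text
t 8.3 pos [0.5434 0.1887 0.1291] F [ 0.9  0.2 -2.2] w 0.017 to go [-0.0019  0.0043 -0.0351] rv deg [-0.51 -0.06  0.01] yaw -74.31
[0.292, -0.006, -0.038] [-0.006, -0.001, 0.0]
lid/rim ((541.703369140625, 188.76971435546875), (116.50088500976562, 96.55524444580078), 15.451361656188965) -0.009295618347801918
tilt deg [-0.31293689 -0.06775752] lid z 0.1198456738786237
```

arm_command(series=[{"dp": [0, -0.004, -0.034], "angular": [-0.007, 0, 0], "gripper": 10}, {"dp": [0, 0, 0], "angular": [0, 0, 0], "gripper": 10}, {"dp": [0, 0, 0], "angular": [0, 0, 0], "gripper": 10}, {"dp": [0.06, 0, 0], "angular": [0, 0, 0], "gripper": 10}, {"dp": [0.06, 0, 0], "angular": [0, 0, 0], "gripper": 10}, {"dp": [0.04, 0, 0], "angular": [0, 0, 0], "gripper": 10}, {"dp": [0, 0, 0], "angular": [0, 0, 0], "gripper": 10}, {"dp": [0, 0, 0], "angular": [0, 0, 0], "gripper": 10}])

```text
clock: 9.4
position: [0.5422, 0.1931, 0.1095]
ee_rot: [0.566, 0.424, 0.566, -0.423]
contact_force: [0.6, -0.2, -1.7]
width: 0.0164
```

```bash
python3 chk.py
```

```text
t 9.4 pos [0.5422 0.1931 0.1095] F [ 0.6 -0.2 -1.7] w 0.0164 to go [-0.0007 -0.0001 -0.0155] rv deg [ 0.18 -0.05 -0.09] yaw -73.62
[0.129, -0.006, -0.0] [0.002, -0.001, -0.001]
lid/rim ((540.2752685546875, 193.03848266601562), (116.32611083984375, 96.32377624511719), 16.46678924560547) -0.009224454499686785
tilt deg [-0.22543965 -0.06055114] lid z 0.10027777763379792
```

The pan is centred to within 0.5 mm and level. Now I'll press.

arm_command(series=[{"dp": [0.04, 0, 0], "angular": [0, 0, 0], "gripper": 10}, {"dp": [0.04, 0, 0], "angular": [0, 0, 0], "gripper": 10}, {"dp": [0.04, 0, 0], "angular": [0, 0, 0], "gripper": 10}, {"dp": [0.04, 0, 0], "angular": [0, 0, 0], "gripper": 10}, {"dp": [0.04, 0, 0], "angular": [0, 0, 0], "gripper": 10}, {"dp": [0.04, 0, 0], "angular": [0, 0, 0], "gripper": 10}, {"dp": [0.04, 0, 0], "angular": [0, 0, 0], "gripper": 10}, {"dp": [0.04, 0, 0], "angular": [0, 0, 0], "gripper": 10}], grip_force=100)

```text
clock: 10.5
position: [0.543, 0.1933, 0.0942]
ee_rot: [0.569, 0.427, 0.563, -0.42]
contact_force: [-7.0, -2.6, 26.6]
width: 0.0157
```

```bash
python3 chk.py
```

```text
t 10.5 pos [0.543  0.1933 0.0942] F [-7.  -2.6 26.6] w 0.0157 to go [-0.0015 -0.0003 -0.0002] rv deg [ 0.21  0.03 -0.77] yaw -73.59
[0.001, -0.013, -0.001] [0.002, 0.0, -0.009]
lid/rim ((540.63037109375, 201.29055786132812), (138.48094177246094, 154.50238037109375), 17.02277183532715) -0.009367664229024492
tilt deg [-0.16879166 -0.03790915] lid z 0.08484064925333645
```

arm_command(series=[{"dp": [0.04, -0.01, 0], "angular": [0, 0, -0.008], "gripper": 10}, {"dp": [0.04, 0, 0], "angular": [0, 0, 0], "gripper": 10}, {"dp": [0.04, 0, 0], "angular": [0, 0, 0], "gripper": 10}, {"dp": [0.04, 0, 0], "angular": [0, 0, 0], "gripper": 10}, {"dp": [0.02, 0, 0], "angular": [0, 0, 0], "gripper": 10}, {"dp": [0, 0, 0], "angular": [0, 0, 0], "gripper": 10}, {"dp": [0, 0, 0], "angular": [0, 0, 0], "gripper": 10}, {"dp": [0, 0, 0], "angular": [0, 0, 0], "gripper": 10}])

```text
clock: 11.6
position: [0.5432, 0.1934, 0.0948]
ee_rot: [0.57, 0.428, 0.563, -0.42]
contact_force: [-0.3, -0.6, 1.1]
width: 0.016
```

```bash
python3 chk.py
```

```text
t 11.6 pos [0.5432 0.1934 0.0948] F [-0.3 -0.6  1.1] w 0.016 to go [-0.0017 -0.0004 -0.0008] rv deg [ 0.21  0.08 -0.87] yaw -73.59
[0.006, -0.014, -0.001] [0.002, 0.001, -0.01]
lid/rim ((539.58984375, 201.16143798828125), (140.41860961914062, 154.10562133789062), 17.209054946899414) -0.00929719645031532
tilt deg [ 0.33042804 -0.00979911] lid z 0.08554438999860223
```

The force is relaxed to about 1 N. I'll open and rise.

arm_command(series=[{"dp": [0, 0, 0], "angular": [0, 0, 0], "gripper": 50}, {"dp": [0, 0, 0], "angular": [0, 0, 0], "gripper": 50}, {"dp": [0, 0, 0], "angular": [0, 0, 0], "gripper": 50}, {"dp": [-0.1, 0, 0], "angular": [0, 0, 0], "gripper": 50}, {"dp": [-0.2, 0, 0], "angular": [0, 0, 0], "gripper": 50}, {"dp": [-0.3, 0, 0], "angular": [0, 0, 0], "gripper": 50}, {"dp": [-0.2, 0, 0], "angular": [0, 0, 0], "gripper": 50}, {"dp": [0, 0, 0], "angular": [0, 0, 0], "gripper": 50}])

```text
clock: 12.7
position: [0.5428, 0.1934, 0.1964]
ee_rot: [0.571, 0.428, 0.562, -0.419]
contact_force: [0.0, 0.5, -0.1]
width: 0.0497
```

```bash
python3 - <<'E'
from h import *
plan([.5415,.193,.2],-73.8,1)
a=np.radians(16.3); A=np.array([[np.cos(a),np.sin(a)],[-np.sin(a),np.cos(a)]])
d,P,ok=cloud("wrist"); cv2.imwrite("pics/w3.png",d["image"])
ds,Ps,oks=cloud("side"); cv2.imwrite("pics/s3.png",cv2.resize(ds["image"][70:210,210:370],(640,560),interpolation=3))
for nm,P,ok in(("wrist",P,ok),("side",Ps,oks)):
  for t,c in(("pan",(.540,.193)),("twin",(.5052,.312))):
    q=(P[...,:2]-c)@A.T; x,y,z=q[...,0],q[...,1],P[...,2]
    med=lambda m:(round(float(np.median(z[m]))*1000,1),int(m.sum())) if m.sum()>3 else None
    k=ok&(z<.1)&(z>.06); r=k&(np.maximum(abs(x)/.058,abs(y)/.048)<.97)
    print(nm,t,"rim ends -x,+x,-y,+y",[med(r&m) for m in(x<-.0525,x>.0525,y<-.0425,y>.0425)])
    lid=k&(abs(x)<.045)&(abs(y)<.036)&((abs(x)>.025)|(abs(y)>.013))
    B=np.c_[x[lid],y[lid],np.ones(lid.sum())]
    print("  lid tilt deg, z",np.degrees(np.linalg.lstsq(B,z[lid],rcond=None)[0][:2]).round(2),med(lid))
    g=ok&(z>.1)&(z<.125)&(abs(x)<.04)&(abs(y)<.03)
    if g.sum()>10: print("  grip",cv2.minAreaRect((P[g][:,:2]*1000).astype(np.float32)),med(g))
E
```

```text
t 12.7 pos [0.5428 0.1934 0.1964] F [ 0.   0.5 -0.1] w 0.0497 to go [-0.0013 -0.0004  0.0036] rv deg [ 0.22  0.1  -1.06] yaw -73.59
[-0.03, -0.011, -0.0] [0.002, 0.001, -0.012]
wrist pan rim ends -x,+x,-y,+y [(79.6, 456), (79.6, 692), (79.6, 784), (79.6, 787)]
  lid tilt deg, z [-0.04 -0.  ] (85.6, 9155)
  grip ((542.015869140625, 193.61962890625), (43.638851165771484, 17.99148178100586), 16.388612747192383) (117.3, 1902)
wrist twin rim ends -x,+x,-y,+y [(79.7, 463), (79.4, 786), (79.6, 814), (79.7, 773)]
  lid tilt deg, z [-0.04 -0.  ] (85.7, 8001)
  grip ((503.70880126953125, 311.4616394042969), (44.08776092529297, 18.647241592407227), 16.556440353393555) (116.9, 2543)
side pan rim ends -x,+x,-y,+y [(78.2, 56), (78.4, 27), (78.1, 68), (78.6, 10)]
  lid tilt deg, z [-0.1  -0.17] (84.3, 493)
  grip ((539.4459228515625, 190.03924560546875), (44.247161865234375, 21.147602081298828), 15.673737525939941) (113.1, 224)
side twin rim ends -x,+x,-y,+y [(78.5, 51), (77.6, 15), (77.8, 62), (79.0, 4)]
  lid tilt deg, z [-0.39  0.25] (84.3, 419)
  grip ((501.8981628417969, 308.5221862792969), (46.42620849609375, 21.054576873779297), 12.975729942321777) (112.1, 197)
```

View pics/s3.png

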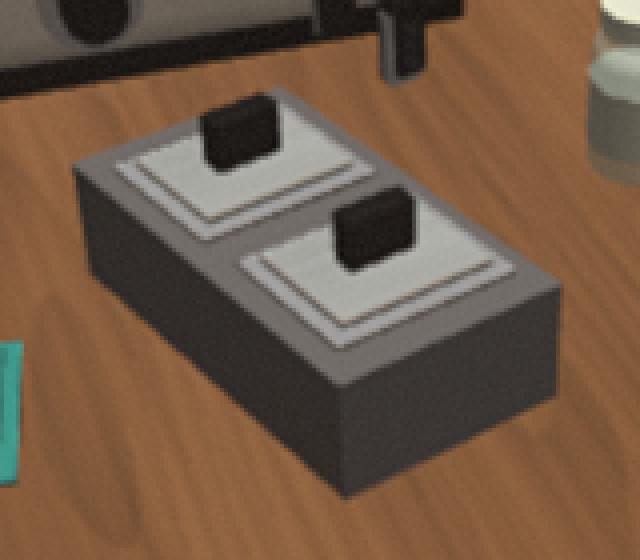

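View pics/w3.png

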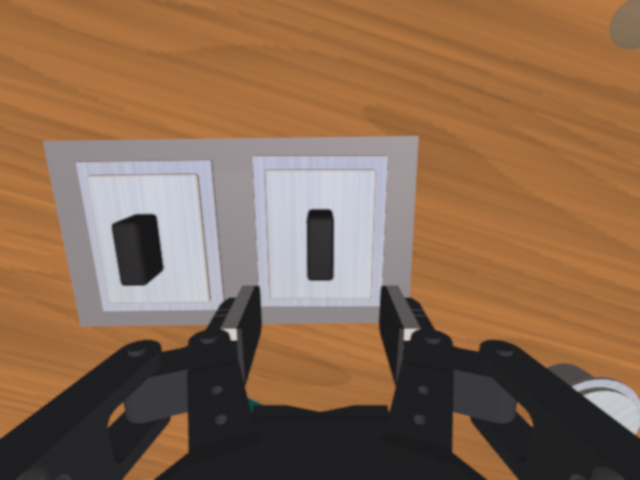

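Both views show the pan (bar at (375,228) in the side crop, (320,245) in the wrist view) flat in the well, level with its twin, and the gripper clear. I'm handing it in.

```bash
python3 -c "
from rig import sign_off
print(sign_off())"
```

```text
the job is handed in; nothing more can be done
None
```

The small steel pan is home in the empty well, released, and the job was handed in at about 12.8 s of the 42 s. I gripped it by its bar, carried it over, centred it to within about 0.5 mm and pressed it down with about 27 N.

**Last checks:**
- **Flush:** in the wrist camera the rim top read 79.6 mm on all four sides. That matches the twin's 79.4–79.7 mm, and the lid tilt was under 0.1°.
- **Alignment:** the pan's long side lies at 16.4°, along the well's (about 16.3°).
- **Robot:** the gripper was open, about 10 cm up and touching nothing.
- **Disagreement:** the side camera reads about 1.3 mm lower for both pans alike and a few mm off sideways. That is within its coarser calibration.
- **Long pan:** I did not touch it. I also did not measure its position again at the end.

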